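# Shut the instrument case and dog its lid down

### The job

The instrument case is packed: swing its lid down until it is fully home, then swing the lever on its front round, up over the hump of the catch on the lid, until it has dropped into the notch behind the hump and locks the lid. Be gentle with the lid, the lever and the catch: let the lever rise and drop as the catch guides it and do not force it against the end of the notch. Let go, and leave the other things on the bench where they are.

Things in the scene. Friction and masses are not known exactly. Their poses are not given: they have to be found in the camera images.
- case: The packed instrument case: an aluminium box 178 mm deep (its x), 268 mm wide (its y), 102 mm high with the lid shut, standing fast on the bench. Origin under the centre of its floor; x points from its front (the robot's side) to the hinge at its back, y to the left, z up.
- lid (a joint): The lid's hinge (rad): 0 = shut on its rubber gasket, grows as it opens, starts at 0.75 to 1.15. A stiff hinge holds the lid (0.35 kg) wherever it is left; 2 to 6 N on its front part moves it. Fully home: below 0.02 (front edge under 3.5 mm high). Pressed further, the gasket gives about 1 mm for each 16 N (values down to -0.02). Never press with more than 40 N.
- lid_hinge (a point): Middle of the hinge axis (along the case's y) at the back rim, 90 mm above the bench. The lid is a plate reaching 178 mm from the axis and 134 mm to each side, its top face 12 mm above the axis when shut. Vent covers lie on its rear half, the catch in front. Its front left part (90 mm to +y, 150 mm from the axis) is bare and good to press on.
- lid_front (a point): Point on the lid's top face, in the middle of its width, 170 mm from the hinge axis, 8 mm inside its front edge; it swings with the lid.
- pivot (a point): On the upright post on which the lever turns, on a bracket at the case's front wall, 117 mm in front of the case's centre and 30 mm to its left; axes as the case. The point is 136 mm above the bench, level with the middle of the knob while the lever is down. The post's nut ends 18 mm above it. A spring on the post presses the lever down with 7 to 10 N.
- handle (a joint): The lever's turn about the post (rad), anticlockwise from above: 0 = parked along the case's front, its knob to the case's -y of the post; pi/2 = pointing back over the lid (case +x). It starts at -0.2 to 0.2 and swings freely until its foot meets the ramp of the catch, somewhere between 0.5 and 1.2. In the notch it reads between 1.1 and 1.82, about 0.52 to 0.65 more than where it met the ramp.
- knob (a point): Centre of the black upright knob at the lever's end, 20 mm in diameter, 32 mm high, 92 mm from the post's axis. Its height over the pivot is the lift: 0 parked, 7 mm on the hump, 0.4 to 3.6 mm in the notch. Up the ramp it resists with 4 to 9 N if the hand rises with it (24 mm per rad); a hand kept at one height jams it by friction. Past the hump it gives way and drops; 0.1 rad further is the stop.
- amber_bottle: Bystander: amber bottle with a red cap, 60 mm in diameter, 150 mm high, beside the case's right end. Origin under its centre.
- steel_bowl: Bystander: small steel bowl, 104 mm across, 45 mm high, beside the case's left end. Origin under its centre.
- needle_holder: Bystander: steel needle holder, 160 mm long, 8 mm high, lying in front of the case. Origin under its middle.
- scissors: Bystander: steel scissors, 140 mm long, lying at the front right. Origin under their middle.
- glass_jar: Bystander: glass jar with a steel cap, 72 mm in diameter, 100 mm high. Origin under its centre.
- pump_bottle: Bystander: white pump bottle, 68 mm in diameter, 190 mm high. Origin under its centre.
- practice_board: Black suture practice board with a skin-coloured pad, 130 x 170 mm, 18 mm high, fixed to the bench. Origin under its centre.
- lever_bar (a point): Point on top of the lever's flat steel bar (16 mm wide, 6 mm thick, 100 mm long), 30 mm from the post's axis. The bar's top is 16 mm below the middle of the knob; its underside is 10 mm above the shut lid.
- foot (a point): Underside of the round foot (8 mm) below the lever, 60 mm from the post. It rides on the catch on the lid: a steel ramp 24 mm long that lifts the lever about 7 mm, a short hump, a notch 5 mm deep, then a stop. Each case's catch is set differently in its slotted holes and is not measured. Foot and catch are spoilt when pressed together with over 35 N: some 18 N at the knob, at the stop.

How it is judged:
On the way, in this order (a step that is already met when the one before it is completed fails the run):
1. the lid is down and fully home while the lever is still parked (value of joint lid below 0.02 rad and value of joint handle below 0.45 rad), for 0.2 s.
2. the lever rides up the hump with the lid down (z of knob in the frame of pivot above 0.0045 m and value of joint handle above 0.7 rad and value of joint lid below 0.03 rad), for 0.02 s.
At the end, for the whole second after the job is handed in: the lid is fully home (below 0.02 rad) and the lever rests in the notch behind the hump: turned past 1.08 rad and lifted between 0.4 and 3.6 mm (value of joint lid below 0.02 rad and value of joint handle above 1.08 rad and z of knob in the frame of pivot between 0.0004 and 0.0036 m); the robot touches nothing.
It fails at once if the lever is forced against the catch or the lid with more than 35 N (contact force between handle and lid above 35 N).
It fails at once if the lid is pressed with more than 40 N (contact force between the fingers and lid above 40 N).
It fails at once if a bystander is moved by more than 30 mm (distance of any of amber_bottle, steel_bowl, needle_holder, scissors, glass_jar, pump_bottle from where it was at the start of the episode above 0.03 m).
It also fails if it takes over 67 s, if anything falls off the work surface, if the arm or the gripper's body presses on something with over 40 N, if the wrist force passes 120 N, or if a joint passes its speed limit or range.

### The arm

A 6-joint arm with a two-finger parallel gripper is mounted at the origin on the work surface. World frame = base frame: x ahead of the robot, y to its left, z up, the work surface at z = 0. Lengths are in m, angles in rad, forces in N, time in s.
With the tool pointing down it reaches from about 0.25 to 0.775 m from the base axis. Payload 4 kg.
Tool frame: the origin (TCP) lies between the finger pads; the fingertips stand 14 mm ahead of it and the grasp point (between the pads) lies 5 mm behind it; z points along the fingers, y is the line along which they close (so a half turn about z gives the same grasp; the last joint's range is limited). The gripper opens to 94 mm and grips with 3 to 60 N. Pads are 16 mm wide; open, the fingers measure 119 mm over their backs; the gripper's body (75 mm by 177 mm) begins 78 mm behind the grasp point.
Start: joints at [-1.224, 0.087, 1.371, -0, 1.684, -0.103], TCP at [0.239, -0.495, 0.22] pointing down, gripper open.
Joint ranges: [-3.1, 3.1], [-0.76, 2.03], [0.27, 2.55], [-1.08, 4.22], [0.17, 2.65], [-2.57, 2.57]. Speed limits (rad/s): [2.79, 2.79, 3.14, 3.14, 3.14, 3.14].

### API

Orientations are given as [roll, pitch, yaw] about the fixed x, y, z axes, in that order (R = Rz(yaw) Ry(pitch) Rx(roll)).
In Python, from bench import robot, snapshot gives the robot as it stands.
- The arm moves only by the tool carry_out, never from a script. Its argument "motion" is text: rows parted by semicolons, each of 4 numbers parted by spaces: the shift along the tool's x, y, z each as a share of 0.15 m, from -1 to 1, then the turn about the tool's z as a share of 180 degrees, from -1 to 1. A call has exactly 8 rows; each row is the pose to reach, as a shift and turn from the pose commanded when the call began, along the tool's axes at that moment, turning the shorter way round; what a row does not reach only later rows make up. A row lasts 1/10 s, in which the tool goes at most 50 mm and 8.59 degrees, less where a joint would pass 70% of its speed; a pose out of reach is approached as far as the arm can. A call with a number of a shift or a turn outside -1 to 1 is refused whole. A call with a gripper value outside its range is refused whole. "grip" is the opening, from -1 (shut) to 1 (fully open), set as the call begins (left out, the last holds). The fingers move at their own pace and stop on an object; the grip force is fixed at half the most. Time passes only in rows, so rows that repeat a pose let the fingers close, or fill a call up. It gives the time, the measured TCP pose, the force, the opening and the grip force at its end, in the units of the state.
- robot.get_obs(): the state, without advancing time (a new reading comes with each control period).
- snapshot(name): name is "side" or "top"; returns a dict with "image" (384x512x3 uint8, red, green, blue), "fx", "fy", "cx", "cy" (pixels), "pose" (4x4, takes a point from camera to world coordinates). Camera axes: x right, y up, looking along -z (the intrinsics and any distortion apply to the point x, -y, -z); pixel columns grow to the right and rows downward; lengths in m; the calibration is good to about 2 mm. A picture is of the moment at which its call begins. There is no depth.
- robot.close_job(): hands the job in; it is judged then, once.
The state is a dict: "time": time; "joint_positions": joint angles; "qvel": joint speeds; "joint_torque": joint torques, N m; "tool_pos": TCP position; "ee_rot": TCP orientation; "wrist_force": force on the tool from outside, world axes, zero at the start; "wrist_torque": the same for the moment, N m; "width": finger opening in m; "finger_force": force on a finger pad.
Only numpy, scipy, OpenCV 4.12 (cv2) and the standard library are available. Lean on these libraries where they do the work, as an engineer would, in place of code of your own. Each camera call takes 0.05 s, during which the arm holds its last target. There are 200 camera calls.

## Working session

There is one attempt and no reset: what is moved stays moved. The work goes in short steps, Python scripts to look and compute and a tool call to move; the robot and the scene stay as the last step left them, time stands still between calls to the robot, and variables do not carry over. Pictures are saved under pics/ and viewed, at most 10 in all, crops included, and the job is handed in when it is done.

Besides the shell and the picture viewer there is one more tool, called after "Call:" as name(argument=value, ...), one argument or row to a line, values as JSON. carry_out: Moves the arm, as the interface text tells. Shift numbers are shares of 0.15 m and turn numbers shares of 180 degrees, none past 1 either way. Its arguments: {"type":"object","properties":{"motion":{"type":"string"},"grip":{"type":"number"}},"required":["motion"]}

```bash
mkdir -p pics
cat > h.py <<'E'
import numpy as np, cv2, json
from bench import robot, snapshot
def snap(v,n):
    s=snapshot(v); cv2.imwrite(f'pics/{n}.png',cv2.resize(s['image'][:,:,::-1],(800,600),interpolation=cv2.INTER_CUBIC))
    d={k:np.array(s[k]).tolist() for k in s if k!='image'}; json.dump(d,open(f'pics/{n}.json','w')); return s
def ray(n,u,v):  # u,v in 800x600 pixels
    d=json.load(open(f'pics/{n}.json')); P=np.array(d['pose']); u=(u+.5)*.64-.5; v=(v+.5)*.64-.5
    r=P[:3,:3]@np.array([(u-d['cx'])/d['fx'],-(v-d['cy'])/d['fy'],-1]); return P[:3,3],r
def atz(n,u,v,z):
    o,r=ray(n,u,v); return o+r*(z-o[2])/r[2]
def proj(n,p):
    d=json.load(open(f'pics/{n}.json')); P=np.array(d['pose']); q=P[:3,:3].T@(np.array(p)-P[:3,3])
    u=d['cx']+d['fx']*q[0]/-q[2]; v=d['cy']+d['fy']*-q[1]/-q[2]; return np.round([(u+.5)/.64-.5,(v+.5)/.64-.5],1)
E
python3 - <<'E'
from h import *
for v in('top','side'):
    s=snap(v,v+'0'); print({k:s[k] for k in s if k not in('image',)})
print(robot.get_obs())
E
```

```text
{'fx': 436.55606131932154, 'fy': 436.55606131932154, 'cx': 252.497507672757, 'cy': 190.74501858699216, 'pose': array([[-2.68499927e-02,  9.90762999e-01, -1.32920117e-01,
         3.60893541e-01],
       [-9.99639248e-01, -2.65222391e-02,  4.23602825e-03,
         1.57578868e-02],
       [ 6.71560925e-04,  1.32985903e-01,  9.91117702e-01,
         1.36779277e+00],
       [ 0.00000000e+00,  0.00000000e+00,  0.00000000e+00,
         1.00000000e+00]])}
{'fx': 401.6307684599436, 'fy': 401.6307684599436, 'cx': 252.03736468902005, 'cy': 187.73151536846262, 'pose': array([[-0.93512071,  0.22368997, -0.27479456,  0.13087831],
       [-0.35385413, -0.62970566,  0.69156203,  0.9936881 ],
       [-0.0183442 ,  0.74393116,  0.66800443,  1.08767348],
       [ 0.        ,  0.        ,  0.        ,  1.        ]])}
{'time': 0.1, 'joint_positions': array([-1.22407001e+00,  8.78988408e-02,  1.37206201e+00,  5.49803991e-06,
        1.68358955e+00, -1.03111654e-01]), 'qvel': array([ 0.0002236 , -0.0004444 , -0.00491932,  0.0019437 , -0.00066092,
       -0.00095323]), 'joint_torque': array([ 2.45481890e-03, -3.41252017e+01, -3.03302085e+01,  7.20873917e-02,
        3.03960289e-02, -8.74652005e-05]), 'tool_pos': array([ 0.23898912, -0.49486406,  0.21843234]), 'ee_rot': array([-3.13964586e+00, -2.06944624e-04,  4.49838388e-01]), 'wrist_force': array([ 0.66063589, -0.88271486, -0.08285374]), 'wrist_torque': array([ 0.01519154, -0.01695359,  0.0300824 ]), 'finger_force': 0.0, 'width': 0.09382901566021773}
```

View pics/top0.png

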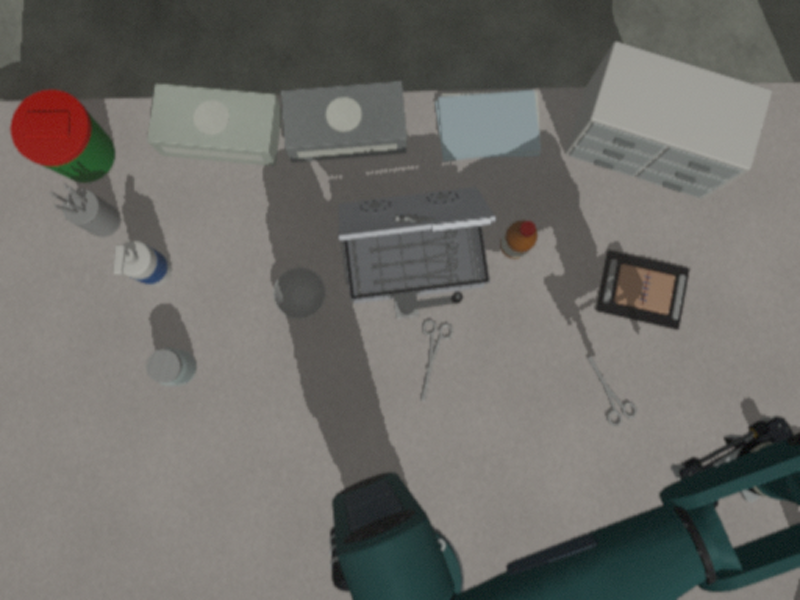

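View pics/side0.png

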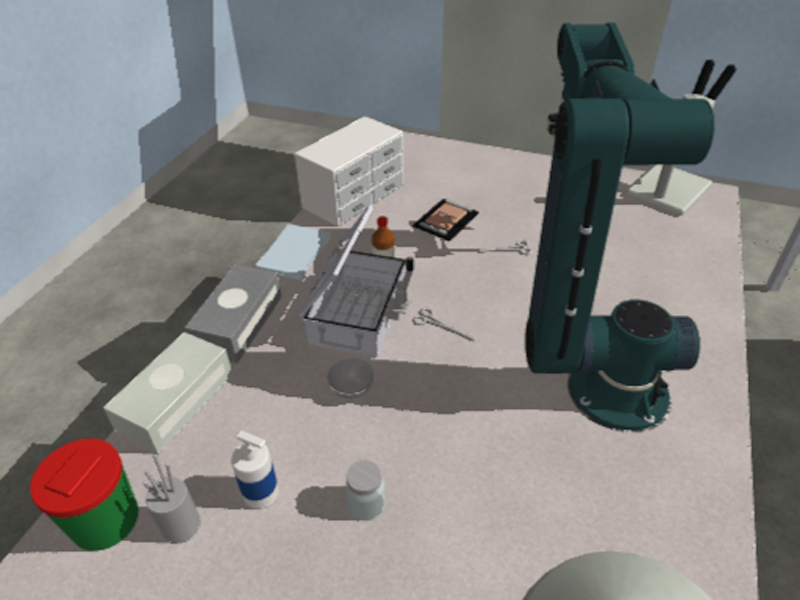

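The top view shows the case's front rim corners at about (353,297) and (488,280), the lid's front edge from (340,237) to (494,219), the knob at (457,297) and the bowl at (300,292). The side view shows the knob at (410,264).

Run:
```python
from h import *
A=atz('top0',353,297,.09);B=atz('top0',488,280,.09);print(A,B,np.linalg.norm(A-B))
# knob triangulation
o1,r1=ray('top0',457,296.5);o2,r2=ray('side0',410,264)
M=np.stack([r1,-r2],1);s=np.linalg.lstsq(M,o2-o1,rcond=None)[0];print('knob',o1+s[0]*r1,o2+s[1]*r2)
y=(A-B)[:2];y/=np.linalg.norm(y);yaw=np.arctan2(-y[0],y[1]);print('yaw',yaw)
x=np.array([y[1],-y[0]]);C=(A+B)[:2]/2+x*.089;print('case',C)
piv=C-.117*x+.03*y;print('pivot',piv,proj('top0',[*piv,.15]),proj('side0',[*piv,.15]))
print('knob from top z.152',atz('top0',457,296,.15))
k=atz('top0',457,296.5,.148)[:2]-piv;print('k in case',k@x,k@y,np.hypot(*k),'handle',np.arctan2(k@x,-k@y))
for q in(.7,.8,.9,1,1.1,1.2):
  for t in(.134,-.134):
    h=C+.089*x; r=.178*np.cos(q)-.012*np.sin(q)*-1; 
    p=h-x*(.178*np.cos(q)-.012*np.sin(q))+y*t; print(q,t,proj('top0',[*p,.09+.178*np.sin(q)+.012*np.cos(q)]),proj('side0',[*p,.09+.178*np.sin(q)+.012*np.cos(q)]))
def cp(a,b): return C+a*x+b*y
print('bowl',atz('top0',300,292,.04))
```

```text
[0.53689261 0.08923864 0.09      ] [ 0.56258292 -0.16737227  0.09      ] 0.25789368667733326
knob [ 0.5263645  -0.10288915  0.13629383] [ 0.52399657 -0.1035138   0.13603584]
yaw 0.09978139913028986
case [ 0.63829508 -0.030201  ]
pivot [ 0.51888856 -0.01200528] [407.4 300.9] [398.6 283.7]
knob from top z.152 [ 0.52543177 -0.1016041   0.15      ]
k in case -0.0030674572315670433 -0.0898976444870642 0.08994996263584591 handle -0.03410843089555659
0.7 0.134 [342.3 259.3] [350.2 286.5]
0.7 -0.134 [496.5 240.1] [384.4 215.6]
0.8 0.134 [340.9 250.5] [344.  281.2]
0.8 -0.134 [496.5 231.1] [379.1 210.7]
0.9 0.134 [339.5 241.1] [337.2 276.3]
0.9 -0.134 [496.2 221.6] [373.3 206.2]
1 0.134 [338.  231.1] [330.  271.7]
1 -0.134 [495.7 211.5] [367.1 202.1]
1.1 0.134 [336.5 220.7] [322.4 267.7]
1.1 -0.134 [495.  201.1] [360.5 198.4]
1.2 0.134 [335.  210.1] [314.6 264.2]
1.2 -0.134 [494.1 190.4] [353.7 195.4]
bowl [0.55648856 0.19609935 0.04      ]
```

Run:
```python
import cv2
a=cv2.imread('pics/top0.png')[170:330,320:560];cv2.imwrite('pics/c0.png',cv2.resize(a,(780,520),interpolation=cv2.INTER_CUBIC))
```

```text
(no output)
```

View pics/c0.png

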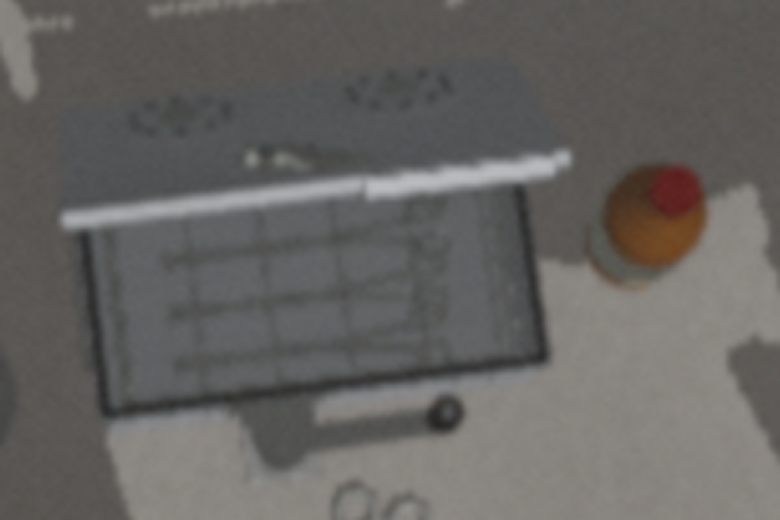

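```bash
cat >> h.py <<'E'
C=np.array([.634,-.030]);cx=np.array([.995,.0998]);cy=np.array([-.0998,.995]);YAW=.1
def cw(a,b,z): return np.array([*(C+a*cx+b*cy),z])
def wc(p): d=np.array(p[:2])-C; return np.array([d@cx,d@cy,p[2]])
def share(p,yaw0,dyaw,q):  # from p to q in tool axes of yaw0
    d=np.array(q)-p; c,s=np.cos(yaw0),np.sin(yaw0)
    return np.round(np.array([c*d[0]+s*d[1],s*d[0]-c*d[1],-d[2]])/.15,3), round(-dyaw/np.pi,3)
def st():
    o=robot.get_obs(); print('t',round(o['time'],2),'case',wc(o['tool_pos']).round(4),'yaw',o['ee_rot'].round(3),'F',o['wrist_force'].round(1)); return o
E
python3 -c "
from h import *
o=st();print(cw(.02,.09,.3),share(o['tool_pos'],.45,1.22,cw(.02,.09,.3)))"
```

```text
t 0.1 case [-0.4394 -0.4231  0.2184] yaw [-3.14 -0.    0.45] F [ 0.7 -0.9 -0.1]
[0.644918 0.061546 0.3     ] (array([ 4.05 , -2.163, -0.544]), -0.388)
```

Call:
carry_out(
  motion="0.2 -0.1 -0.2 -0.05; 0.5 -0.25 -0.4 -0.1; 0.8 -0.5 -0.53 -0.14; 1 -0.8 -0.53 -0.19; 1 -1 -0.53 -0.24; 1 -1 -0.53 -0.29; 1 -1 -0.53 -0.34; 1 -1 -0.53 -0.388",
  grip=-1,
)

```text
time: 0.9
tool_pos: [0.3089, -0.2942, 0.2988]
ee_rot: [-3.141, 0.0, 1.647]
wrist_force: [-0.2, -0.6, 0.0]
width: 0.0335
finger_force: 0.0
```

```bash
python3 -c "
from h import *
o=st();print(share(o['tool_pos'],o['ee_rot'][2],0,cw(.02,.09,.3)))"
```

```text
t 0.9 case [-0.3498 -0.2305  0.2988] yaw [-3.141  0.     1.647] F [-0.2 -0.6  0. ]
(array([ 2.195,  2.414, -0.008]), 0.0)
```

Call:
carry_out(
  motion="0.2 0.2 0 0; 0.4 0.4 0 0; 0.6 0.6 0 0; 0.8 0.8 0 0; 1 1 0 0; 1 1 0 0; 1 1 0 0; 1 1 0 0",
)

```text
time: 1.7
tool_pos: [0.4478, -0.1357, 0.2987]
ee_rot: [-3.141, 0.0, 1.639]
wrist_force: [0.3, -0.7, -0.4]
width: 0.0006
finger_force: 0.0
```

Call:
carry_out(
  motion="0.2 0.2 0 0; 0.4 0.4 0 0; 0.6 0.6 0 0; 0.8 0.8 0 0; 1 1 0 0; 1 1 0 0; 1 1 0 0; 1 1 0 0",
)

```text
time: 2.5
tool_pos: [0.587, 0.0231, 0.2993]
ee_rot: [-3.142, 0.001, 1.637]
wrist_force: [1.1, -0.6, -0.1]
width: 0.0006
finger_force: 0.0
```

```bash
python3 -c "
from h import *
o=st();print(share(o['tool_pos'],o['ee_rot'][2],1.67-o['ee_rot'][2],cw(.02,.09,.3)),o['width'])"
```

```text
t 2.5 case [-0.0414  0.0575  0.2993] yaw [-3.142e+00  1.000e-03  1.637e+00] F [ 1.1 -0.6 -0.1]
(array([ 0.23 ,  0.402, -0.005]), np.float64(-0.01)) 0.0006421860643938649
```

Move above the lid's press point, turn slightly, and start down.

Call:
carry_out(
  motion="0.1 0.2 0 -0.01; 0.23 0.4 0 -0.01; 0.23 0.4 0 -0.01; 0.23 0.4 0.08 -0.01; 0.23 0.4 0.16 -0.01; 0.23 0.4 0.24 -0.01; 0.23 0.4 0.3 -0.01; 0.23 0.4 0.3 -0.01",
)

```text
time: 3.3
tool_pos: [0.6438, 0.063, 0.2517]
ee_rot: [-3.138, -0.0, 1.671]
wrist_force: [-0.9, 0.1, -0.8]
width: 0.0002
finger_force: 0.0
```

```bash
python3 -c "
from h import *
o=st()
s=snap('side','side1')
p=np.array(o['tool_pos']);c0=cw(.02,.09,.255)
for q in (.94,.85,.75,.65,.55,.45,.35,.25,.15,.1,.05,0):
  t=cw(.1015-.16*np.cos(q)+.012*np.sin(q),.09,.104+.16*np.sin(q)+.012*np.cos(q))
  print(q,wc(t).round(3),share(p,1.67,0,t)[0])"
```

```text
t 3.3 case [0.0191 0.0916 0.2517] yaw [-3.138 -0.     1.671] F [-0.9  0.1 -0.8]
0.94 [0.017 0.09  0.24 ] [-0.011 -0.015  0.076]
0.85 [0.005 0.09  0.232] [-0.011 -0.094  0.131]
0.75 [-0.007  0.09   0.222] [-0.011 -0.176  0.199]
0.65 [-0.019  0.09   0.21 ] [-0.011 -0.251  0.275]
0.55 [-0.029  0.09   0.198] [-0.011 -0.318  0.359]
0.45 [-0.037  0.09   0.184] [-0.011 -0.376  0.449]
0.35 [-0.045  0.09   0.17 ] [-0.011 -0.425  0.544]
0.25 [-0.051  0.09   0.155] [-0.011 -0.464  0.643]
0.15 [-0.055  0.09   0.14 ] [-0.011 -0.493  0.746]
0.1 [-0.057  0.09   0.132] [-0.011 -0.504  0.799]
0.05 [-0.058  0.09   0.124] [-0.011 -0.512  0.851]
0 [-0.058  0.09   0.116] [-0.011 -0.517  0.905]
```

View pics/side1.png

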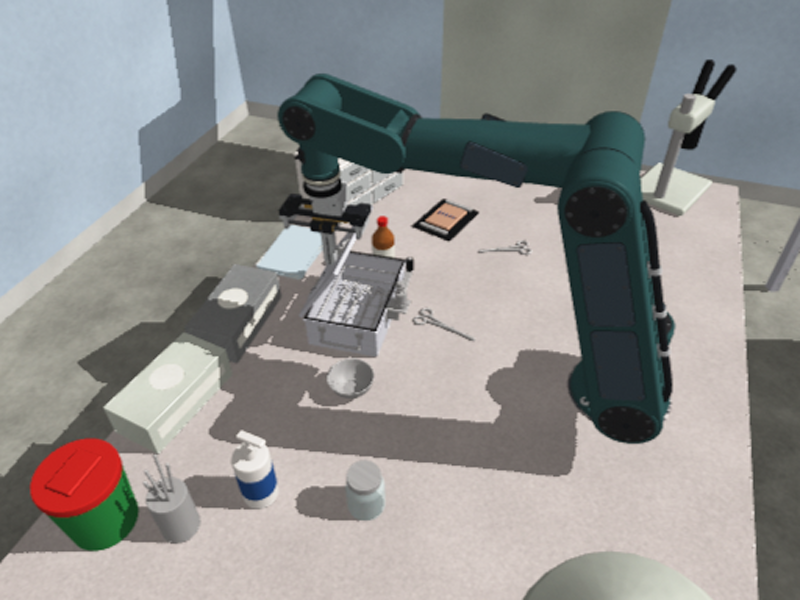

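The side view shows the closed fingers just behind the lid's raised edge, around (330,265). I follow the arc down.

Call:
carry_out(
  motion="0 -0.01 0.07 0; 0 -0.04 0.1 0; 0 -0.08 0.13 0; 0 -0.12 0.16 0; 0 -0.17 0.2 0; 0 -0.21 0.24 0; 0 -0.25 0.28 0; 0 -0.25 0.28 0",
)

```text
time: 4.15
tool_pos: [0.6064, 0.0597, 0.2108]
ee_rot: [-3.139, -0.0, 1.671]
wrist_force: [0.7, -0.2, 0.4]
width: 0.0002
finger_force: 0.0
```

```bash
python3 -c "
from h import *
o=st();p=np.array(o['tool_pos'])
for q in (.55,.45,.35,.25,.15,.1,.05,0):
  t=cw(.1015-.16*np.cos(q)+.012*np.sin(q),.09,.104+.16*np.sin(q)+.012*np.cos(q))
  print(q,share(p,1.67,0,t)[0])"
```

```text
t 4.15 case [-0.0185  0.092   0.2108] yaw [-3.139 -0.     1.671] F [ 0.7 -0.2  0.4]
0.55 [-0.013 -0.068  0.086]
0.45 [-0.013 -0.126  0.176]
0.35 [-0.013 -0.175  0.271]
0.25 [-0.013 -0.214  0.371]
0.15 [-0.013 -0.243  0.474]
0.1 [-0.013 -0.253  0.526]
0.05 [-0.013 -0.261  0.579]
0 [-0.013 -0.267  0.632]
```

Call:
carry_out(
  motion="0 -0.03 0.04 0; 0 -0.07 0.085 0; 0 -0.1 0.13 0; 0 -0.13 0.175 0; 0 -0.15 0.22 0; 0 -0.175 0.27 0; 0 -0.195 0.32 0; 0 -0.215 0.37 0",
)

```text
time: 4.95
tool_pos: [0.5752, 0.0565, 0.1556]
ee_rot: [-3.141, 0.0, 1.671]
wrist_force: [-0.3, 0.5, 3.0]
width: 0.0004
finger_force: 0.9
```

```bash
python3 -c "
from h import *
o=st();p=np.array(o['tool_pos'])
s=snap('side','side2')
a=cv2.imread('pics/side2.png')[200:380,260:460];cv2.imwrite('pics/c2.png',cv2.resize(a,(660,594),interpolation=cv2.INTER_CUBIC))"
```

```text
t 4.95 case [-0.0498  0.0919  0.1556] yaw [-3.141  0.     1.671] F [-0.3  0.5  3. ]
```

View pics/c2.png

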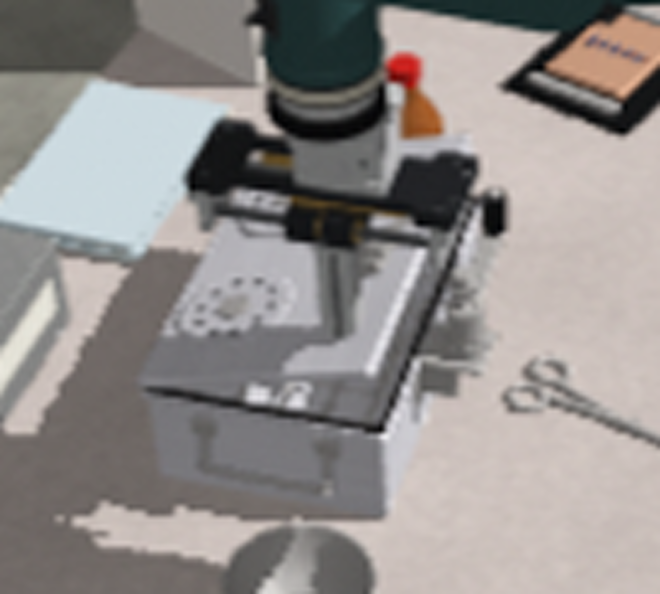

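The crop shows the fingers on the lid's front left, with the lid now nearly shut (front edge about (370,375)). I continue down.

Call:
carry_out(
  motion="0 -0.01 0.04 0; 0 -0.02 0.08 0; 0 -0.03 0.12 0; 0 -0.035 0.15 0; 0 -0.04 0.175 0; 0 -0.045 0.2 0; 0 -0.05 0.22 0; 0 -0.05 0.22 0",
)

```text
time: 5.8
tool_pos: [0.5683, 0.0557, 0.1229]
ee_rot: [-3.142, 0.0, 1.671]
wrist_force: [-0.2, -0.6, -0.7]
width: 0.0007
finger_force: 0.0
```

Call:
carry_out(
  motion="0 0 0.005 0; 0 0 0.01 0; 0 0 0.015 0; 0 0 0.02 0; 0 0 0.025 0; 0 0 0.03 0; 0 0 0.03 0; 0 0 0.03 0",
)

```text
time: 6.6
tool_pos: [0.5684, 0.0557, 0.1188]
ee_rot: [3.141, 0.0, 1.671]
wrist_force: [-0.4, -0.9, -0.9]
width: 0.0007
finger_force: 0.0
```

Call:
carry_out(
  motion="0 0 0.003 0; 0 0 0.006 0; 0 0 0.009 0; 0 0 0.012 0; 0 0 0.015 0; 0 0 0.017 0; 0 0 0.017 0; 0 0 0.017 0",
)

```text
time: 7.4
tool_pos: [0.5682, 0.0557, 0.1163]
ee_rot: [-3.141, 0.0, 1.671]
wrist_force: [0.1, -0.0, 0.7]
width: 0.0004
finger_force: 0.4
```

Call:
carry_out(
  motion="0 0 0.002 0; 0 0 0.003 0; 0 0 0.005 0; 0 0 0.007 0; 0 0 0.007 0; 0 0 0.007 0; 0 0 0.007 0; 0 0 0.007 0",
)

```text
time: 8.2
tool_pos: [0.5683, 0.0557, 0.1162]
ee_rot: [3.141, 0.0, 1.671]
wrist_force: [-2.7, -0.4, 5.6]
width: -0.0
finger_force: 2.6
```

Call:
carry_out(
  motion="0 0 0.003 0; 0 0 0.006 0; 0 0 0.009 0; 0 0 0.01 0; 0 0 0.01 0; 0 0 0.01 0; 0 0 0.01 0; 0 0 0.01 0",
)

```text
time: 9.0
tool_pos: [0.5682, 0.0557, 0.1159]
ee_rot: [3.141, 0.0, 1.671]
wrist_force: [-4.1, 0.2, 9.7]
width: 0.0003
finger_force: 4.8
```

Call:
carry_out(
  motion="0 0 0.003 0; 0 0 0.006 0; 0 0 0.01 0; 0 0 0.01 0; 0 0 0.01 0; 0 0 0.01 0; 0 0 0.01 0; 0 0 0.01 0",
)

```text
time: 9.8
tool_pos: [0.5682, 0.0557, 0.1157]
ee_rot: [3.14, 0.0, 1.671]
wrist_force: [-6.5, -0.3, 13.5]
width: 0.0001
finger_force: 6.9
```

Call:
carry_out(
  motion="0 0 -0.05 0; 0 0 -0.15 0; 0 0 -0.35 0; 0 0 -0.5 0; 0 0 -0.5 0; 0 0 -0.5 0; 0 0 -0.5 0; 0 0 -0.5 0",
)

```text
time: 10.6
tool_pos: [0.5674, 0.0557, 0.1853]
ee_rot: [-3.138, -0.0, 1.671]
wrist_force: [-0.3, 0.9, -0.3]
width: 0.0004
finger_force: 0.0
```

```bash
python3 -c "
from h import *
o=st();p=np.array(o['tool_pos'])
s=snap('top','top3')
snap('side','side3')
a=cv2.imread('pics/top3.png')[170:350,320:560];a=cv2.resize(a,(400,300),interpolation=cv2.INTER_CUBIC)
b=cv2.imread('pics/side3.png')[210:360,270:470];b=cv2.resize(b,(400,300),interpolation=cv2.INTER_CUBIC)
cv2.imwrite('pics/c3.png',cv2.resize(np.hstack([a,b]),(800,300)))
print(proj('side3',cw(-.089,.134,.102)),proj('side3',cw(-.089,-.134,.102)))"
```

```text
t 10.6 case [-0.0577  0.0919  0.1853] yaw [-3.138 -0.     1.671] F [-0.3  0.9 -0.3]
[376.5 328.5] [406.2 255.3]
```

View pics/c3.png

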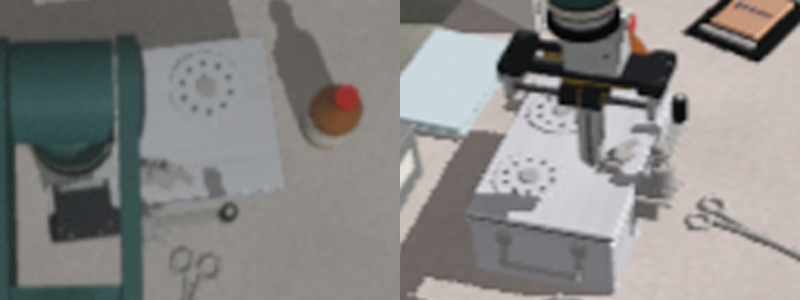

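The lid is shut. The knob is still at about (457,297) in the top view and the lid's front right corner is at about (490,283).

```bash
python3 -c "
from h import *
o=st();p=np.array(o['tool_pos'])
print(wc(atz('top3',490.4,282.8,.102)))
k=atz('top3',457,296.6,.150);print('knob',k,wc(k))
# start pose beside knob: TCP 30mm on case -x side
t=cw(*(wc(k)[:2]+[-.04,0]),.19);print(share(p,o['ee_rot'][2],0,t))"
```

```text
t 10.7 case [-0.0574  0.0919  0.1859] yaw [-3.139 -0.     1.671] F [-0.1  0.8  0.4]
[-0.09232275 -0.13136018  0.102     ]
knob [ 0.52434111 -0.10156156  0.15      ] [-0.11625244 -0.0602598   0.15      ]
(array([-1.014, -0.659, -0.028]), 0.0)
```

Call:
carry_out(
  motion="-0.2 -0.15 0 0; -0.4 -0.3 0 0; -0.6 -0.45 0 0; -0.8 -0.6 0 0; -1 -0.66 0 0; -1 -0.66 0.1 0; -1 -0.66 0.2 0; -1 -0.66 0.25 0",
)

```text
time: 11.5
tool_pos: [0.4838, -0.1026, 0.1473]
ee_rot: [-3.138, -0.002, 1.671]
wrist_force: [-0.0, 0.9, 0.5]
width: 0.0004
finger_force: 0.0
```

```bash
cat >> h.py <<'E'
PIV=np.array([-.118,.03])
def pose(th,gap,z): # TCP in case frame, tool yaw
    s,c=np.sin(th),np.cos(th); q=PIV+.092*np.array([s,-c])-gap*np.array([c,s]); return cw(*q,z),1.67+th
def rows(p0,yaw0,ths,gaps,zs):
    for a,g,z in zip(ths,gaps,zs):
        q,y=pose(a,g,z); sh,t=share(p0,yaw0,y-yaw0,q); print(round(a,3),*sh,t,sep=' ')
E
python3 -c "
from h import *
o=st();p=np.array(o['tool_pos'])
rows(p,o['ee_rot'][2],[0]*3,[.04,.04,.024],[.15,.139,.139])"
```

```text
t 11.5 case [-0.1567 -0.0573  0.1473] yaw [-3.138e+00 -2.000e-03  1.671e+00] F [-0.   0.9  0.5]
0 -0.031 -0.009 -0.018 0.0
0 -0.031 -0.009 0.056 0.0
0 -0.031 0.098 0.056 0.0
```

Call:
carry_out(
  motion="-0.03 0 0.03 0; -0.03 0 0.055 0; -0.03 0 0.055 0; -0.03 0.03 0.055 0; -0.03 0.06 0.055 0; -0.03 0.09 0.055 0; -0.03 0.1 0.055 0; -0.03 0.1 0.055 0",
)

```text
time: 12.3
tool_pos: [0.5005, -0.1064, 0.1417]
ee_rot: [3.142, 0.0, 1.671]
wrist_force: [-0.1, 0.1, -0.3]
width: 0.0005
finger_force: 0.0
```

```bash
python3 -c "
from h import *
o=st();p=np.array(o['tool_pos'])
rows(p,o['ee_rot'][2],[.06,.12,.18,.24,.3,.36,.42,.42],[.0235]*8,[.139]*8)"
```

```text
t 12.3 case [-0.1404 -0.0627  0.1417] yaw [3.142 0.    1.671] F [-0.1  0.1 -0.3]
0.06 -0.004 0.03 0.018 -0.019
0.12 -0.01 0.068 0.018 -0.038
0.18 -0.014 0.105 0.018 -0.057
0.24 -0.015 0.143 0.018 -0.076
0.3 -0.014 0.181 0.018 -0.095
0.36 -0.011 0.219 0.018 -0.114
0.42 -0.006 0.257 0.018 -0.133
0.42 -0.006 0.257 0.018 -0.133
```

Call:
carry_out(
  motion="0 0.03 0.01 -0.02; -0.01 0.068 0.015 -0.038; -0.014 0.105 0.018 -0.057; -0.015 0.143 0.018 -0.076; -0.014 0.181 0.018 -0.095; -0.011 0.219 0.018 -0.114; -0.006 0.257 0.018 -0.133; -0.006 0.257 0.018 -0.133",
)

```text
time: 13.1
tool_pos: [0.5389, -0.1034, 0.1388]
ee_rot: [-3.141, -0.0, 2.089]
wrist_force: [1.0, 0.2, 0.0]
width: 0.0006
finger_force: 0.0
```

```bash
python3 -c "
from h import *
o=st();p=np.array(o['tool_pos']);print(p)
rows(p,o['ee_rot'][2],[.45,.475,.5,.525,.55,.575,.6,.6],[.0235]*8,[.139]*8)
snap('top','top4')
# dark knob blob: most dark pixels near expectation
for th in (.2,.3,.4,.5):
  q=PIV+.092*np.array([np.sin(th),-np.cos(th)]);print(th,proj('top4',cw(*q,.152)))
a=cv2.imread('pics/top4.png')[220:330,360:500];cv2.imwrite('pics/c4.png',cv2.resize(a,(700,550),interpolation=cv2.INTER_CUBIC))"
```

```text
t 13.1 case [-0.102  -0.0635  0.1388] yaw [-3.141 -0.     2.089] F [1.  0.2 0. ]
[ 0.53886378 -0.1033932   0.13880887]
0.45 -0.005 0.019 -0.001 -0.01
0.475 -0.008 0.034 -0.001 -0.018
0.5 -0.011 0.05 -0.001 -0.026
0.525 -0.013 0.065 -0.001 -0.034
0.55 -0.015 0.081 -0.001 -0.042
0.575 -0.017 0.097 -0.001 -0.05
0.6 -0.018 0.112 -0.001 -0.058
0.6 -0.018 0.112 -0.001 -0.058
0.2 [455.8 287.4]
0.3 [453.8 282.8]
0.4 [451.5 278.3]
0.5 [448.6 274.1]
```

View pics/c4.png

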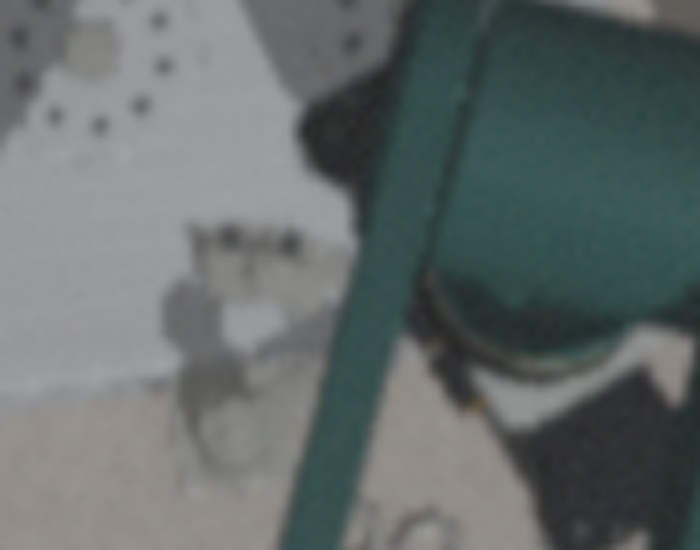

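The arm hides the knob here; the lever's post is near crop (230,435), and the catch with its bolts is at about crop (260,250). I go on by force feedback.

Call:
carry_out(
  motion="-0.005 0.019 0 -0.01; -0.008 0.034 0 -0.018; -0.011 0.05 0 -0.026; -0.013 0.065 0 -0.034; -0.015 0.081 0 -0.042; -0.017 0.097 0 -0.05; -0.018 0.112 0 -0.058; -0.018 0.112 0 -0.058",
)

```text
time: 13.95
tool_pos: [0.5549, -0.0973, 0.1389]
ee_rot: [3.141, 0.0, 2.272]
wrist_force: [0.2, -0.2, -0.2]
width: 0.0003
finger_force: 0.0
```

```bash
sed -i 's/PIV=np.array(\[-.118/PIV=np.array([-.120/' h.py; python3 -c "
from h import *
o=st();p=np.array(o['tool_pos'])
rows(p,o['ee_rot'][2],[.62,.645,.67,.695,.72,.745,.77,.77],[.0225]*8,[.139]*8)
print(atz('top4',405.6,307,.154),wc(atz('top4',405.6,307,.154)))"
```

```text
t 13.95 case [-0.0854 -0.0591  0.1389] yaw [3.141 0.    2.272] F [ 0.2 -0.2 -0.2]
0.62 0.004 0.007 -0.0 -0.006
0.645 0.001 0.023 -0.0 -0.014
0.67 -0.002 0.038 -0.0 -0.022
0.695 -0.004 0.054 -0.0 -0.03
0.72 -0.006 0.069 -0.0 -0.038
0.745 -0.008 0.085 -0.0 -0.045
0.77 -0.009 0.101 -0.0 -0.053
0.77 -0.009 0.101 -0.0 -0.053
[ 0.50746857 -0.00834345  0.154     ] [-0.12373745  0.03417611  0.154     ]
```

Call:
carry_out(
  motion="0.003 0.008 0 -0.006; 0.001 0.023 0 -0.014; -0.002 0.038 0 -0.022; -0.004 0.054 0 -0.03; -0.006 0.069 0 -0.038; -0.008 0.085 0 -0.045; -0.009 0.101 0 -0.053; -0.009 0.101 0 -0.053",
)

```text
time: 14.75
tool_pos: [0.5673, -0.0884, 0.1389]
ee_rot: [3.141, -0.0, 2.439]
wrist_force: [0.0, -0.0, 0.3]
width: 0.0005
finger_force: 0.0
```

```bash
python3 -c "
from h import *
o=st();p=np.array(o['tool_pos'])
rows(p,o['ee_rot'][2],[.79,.81,.83,.85,.87,.89,.91,.91],[.0225]*8,[.139]*8)
snap('side','side5')
a=cv2.imread('pics/side5.png')[220:320,340:460];cv2.imwrite('pics/c5.png',cv2.resize(a,(720,600),interpolation=cv2.INTER_CUBIC))"
```

```text
t 14.75 case [-0.0722 -0.0514  0.1389] yaw [ 3.141 -0.     2.439] F [ 0.  -0.   0.3]
0.79 -0.005 0.012 -0.001 -0.007
0.81 -0.007 0.024 -0.001 -0.013
0.83 -0.01 0.036 -0.001 -0.02
0.85 -0.012 0.049 -0.001 -0.026
0.87 -0.014 0.061 -0.001 -0.032
0.89 -0.015 0.074 -0.001 -0.039
0.91 -0.017 0.087 -0.001 -0.045
0.91 -0.017 0.087 -0.001 -0.045
```

View pics/c5.png

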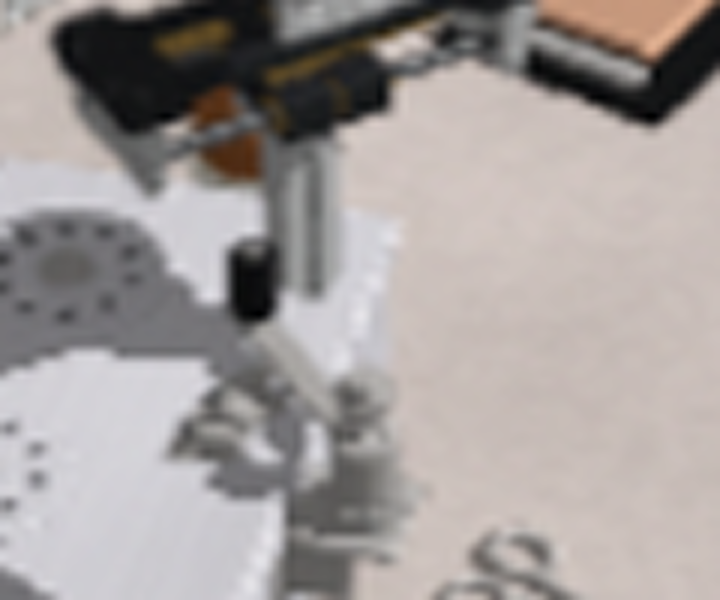

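The finger pushes the knob (top at crop (252,245), i.e. (382,261)); the bar points over the lid toward the catch and is not yet loaded.

Call:
carry_out(
  motion="-0.005 0.012 0 -0.007; -0.007 0.024 0 -0.013; -0.01 0.036 0 -0.02; -0.012 0.049 0 -0.026; -0.014 0.061 0 -0.032; -0.015 0.074 0 -0.039; -0.017 0.087 0 -0.045; -0.017 0.087 0 -0.045",
)

```text
time: 15.6
tool_pos: [0.5777, -0.0802, 0.139]
ee_rot: [3.141, 0.0, 2.58]
wrist_force: [0.2, 0.3, -0.3]
width: 0.0005
finger_force: 0.0
```

```bash
python3 -c "
from h import *
o=st();p=np.array(o['tool_pos'])
k=wc(atz('side5',382,260.8,.152));d=k[:2]-PIV;print(k,np.hypot(*d),np.arctan2(d[0],-d[1]))
rows(p,o['ee_rot'][2],[.92,.935,.95,.965,.98,.995,1.01,1.01],[.0225]*8,[.139]*8)
snap('side','side6')"
```

```text
t 15.6 case [-0.0611 -0.0443  0.139 ] yaw [3.141 0.    2.58 ] F [ 0.2  0.3 -0.3]
[-0.05414716 -0.03909493  0.152     ] 0.09545001812391996 0.7613780641585374
0.92 -0.0 0.006 -0.0 -0.003
0.935 -0.002 0.016 -0.0 -0.008
0.95 -0.004 0.025 -0.0 -0.013
0.965 -0.006 0.034 -0.0 -0.018
0.98 -0.008 0.043 -0.0 -0.022
0.995 -0.009 0.053 -0.0 -0.027
1.01 -0.011 0.062 -0.0 -0.032
1.01 -0.011 0.062 -0.0 -0.032
```

Call:
carry_out(
  motion="0 0.006 0 -0.003; -0.002 0.016 0 -0.008; -0.004 0.025 0 -0.013; -0.006 0.034 0 -0.018; -0.008 0.043 0 -0.022; -0.009 0.053 0 -0.027; -0.011 0.062 0 -0.032; -0.011 0.062 0 -0.032",
)

```text
time: 16.45
tool_pos: [0.5827, -0.0752, 0.1392]
ee_rot: [-3.137, -0.001, 2.679]
wrist_force: [-4.7, -5.7, 1.8]
width: 0.0005
finger_force: 3.4
```

```bash
python3 -c "
from h import *
o=st();p=np.array(o['tool_pos'])
rows(p,o['ee_rot'][2],[1.02,1.035,1.05,1.065,1.08,1.095,1.11,1.11],[.0225]*8,[.139]*8)"
```

```text
t 16.45 case [-0.0556 -0.0399  0.1392] yaw [-3.137e+00 -1.000e-03  2.679e+00] F [-4.7 -5.7  1.8]
1.02 -0.003 0.022 0.001 -0.003
1.035 -0.005 0.031 0.001 -0.008
1.05 -0.007 0.041 0.001 -0.013
1.065 -0.009 0.05 0.001 -0.018
1.08 -0.011 0.059 0.001 -0.023
1.095 -0.012 0.069 0.001 -0.027
1.11 -0.014 0.078 0.001 -0.032
1.11 -0.014 0.078 0.001 -0.032
```

Contact with the ramp at about 0.97 rad (7 N). From here the hand rises with the lever.

```bash
python3 -c "
from h import *
for a in (1.01,1.11,1.21,1.31,1.41,1.51):
  p,y=pose(a,.0225,.139); t=np.array([a+.02*i for i in range(0,6)])
  rows(p,y,t,[.0225]*8,.139+.024*(t-a))"
```

```text
1.01 0.0 0.0 -0.0 -0.0
1.03 -0.003 0.012 -0.003 -0.006
1.05 -0.005 0.025 -0.006 -0.013
1.07 -0.008 0.037 -0.01 -0.019
1.09 -0.01 0.05 -0.013 -0.025
1.11 -0.012 0.062 -0.016 -0.032
1.11 0.0 0.0 -0.0 -0.0
1.13 -0.003 0.012 -0.003 -0.006
1.15 -0.005 0.025 -0.006 -0.013
1.17 -0.008 0.037 -0.01 -0.019
1.19 -0.01 0.05 -0.013 -0.025
1.21 -0.012 0.062 -0.016 -0.032
1.21 0.0 0.0 -0.0 -0.0
1.23 -0.003 0.012 -0.003 -0.006
1.25 -0.005 0.025 -0.006 -0.013
1.27 -0.008 0.037 -0.01 -0.019
1.29 -0.01 0.05 -0.013 -0.025
1.31 -0.012 0.062 -0.016 -0.032
1.31 0.0 0.0 -0.0 -0.0
1.33 -0.003 0.012 -0.003 -0.006
1.35 -0.005 0.025 -0.006 -0.013
1.37 -0.008 0.037 -0.01 -0.019
1.39 -0.01 0.05 -0.013 -0.025
1.41 -0.012 0.062 -0.016 -0.032
1.41 0.0 0.0 -0.0 -0.0
1.43 -0.003 0.012 -0.003 -0.006
1.45 -0.005 0.025 -0.006 -0.013
1.47 -0.008 0.037 -0.01 -0.019
1.49 -0.01 0.05 -0.013 -0.025
1.51 -0.012 0.062 -0.016 -0.032
1.51 -0.0 0.0 -0.0 -0.0
1.53 -0.003 0.012 -0.003 -0.006
1.55 -0.005 0.025 -0.006 -0.013
1.57 -0.008 0.037 -0.01 -0.019
1.59 -0.01 0.05 -0.013 -0.025
1.61 -0.012 0.062 -0.016 -0.032
```

The increments are the same for each 0.1 rad, so I repeat this block.

Call:
carry_out(
  motion="-0.001 0.006 -0.003 -0.003; -0.003 0.012 -0.006 -0.006; -0.004 0.019 -0.008 -0.01; -0.005 0.025 -0.01 -0.013; -0.008 0.037 -0.014 -0.019; -0.01 0.05 -0.018 -0.025; -0.012 0.062 -0.02 -0.032; -0.012 0.062 -0.02 -0.032",
)

```text
time: 17.25
tool_pos: [0.5887, -0.0678, 0.1417]
ee_rot: [-3.138, -0.001, 2.78]
wrist_force: [-3.3, -5.5, 1.6]
width: 0.0002
finger_force: 3.0
```

Call:
carry_out(
  motion="-0.001 0.006 -0.003 -0.003; -0.003 0.012 -0.006 -0.006; -0.004 0.019 -0.008 -0.01; -0.005 0.025 -0.01 -0.013; -0.008 0.037 -0.014 -0.019; -0.01 0.05 -0.018 -0.025; -0.012 0.062 -0.02 -0.032; -0.012 0.062 -0.02 -0.032",
)

```text
time: 18.05
tool_pos: [0.5939, -0.0598, 0.1442]
ee_rot: [-3.138, -0.001, 2.88]
wrist_force: [-1.3, -6.5, -0.2]
width: 0.0005
finger_force: 2.9
```

```bash
python3 -c "
from h import *
o=st();p=wc(o['tool_pos'])[:2]
y=o['ee_rot'][2];th=y-1.67
k=p+.0225*np.array([np.cos(th),np.sin(th)]);d=k-PIV;print(k,np.hypot(*d),np.arctan2(d[0],-d[1]))
q,_=pose(1.21,.0225,.14);print(wc(q))"
```

```text
t 18.05 case [-0.0429 -0.0256  0.1442] yaw [-3.138e+00 -1.000e-03  2.880e+00] F [-1.3 -6.5 -0.2]
[-0.0349631  -0.00456827] 0.09179454890771616 1.1846913637727114
[-0.04186564 -0.02352879  0.14      ]
```

Call:
carry_out(
  motion="-0.001 0.006 -0.003 -0.003; -0.003 0.012 -0.006 -0.006; -0.004 0.019 -0.008 -0.01; -0.005 0.025 -0.01 -0.013; -0.008 0.037 -0.013 -0.019; -0.01 0.05 -0.016 -0.025; -0.012 0.062 -0.016 -0.032; -0.012 0.062 -0.016 -0.032",
)

```text
time: 18.85
tool_pos: [0.5987, -0.0487, 0.1471]
ee_rot: [3.14, -0.0, 2.982]
wrist_force: [-0.5, -1.3, -0.8]
width: 0.0008
finger_force: 0.7
```

On the hump: the resistance has fallen. Now small steps at constant height.

Call:
carry_out(
  motion="-0.001 0.006 0 -0.003; -0.002 0.01 0 -0.005; -0.003 0.014 0 -0.007; -0.004 0.019 0 -0.01; -0.005 0.025 0 -0.013; -0.006 0.031 0 -0.016; -0.006 0.031 0 -0.016; -0.006 0.031 0 -0.016",
)

```text
time: 19.65
tool_pos: [0.6005, -0.0444, 0.1478]
ee_rot: [3.141, 0.001, 3.032]
wrist_force: [0.3, 0.7, -0.1]
width: 0.0003
finger_force: 0.0
```

Call:
carry_out(
  motion="-0.001 0.006 0 -0.003; -0.002 0.01 0 -0.005; -0.003 0.014 0 -0.007; -0.004 0.019 0 -0.01; -0.005 0.025 0 -0.013; -0.006 0.031 0 -0.016; -0.006 0.031 0 -0.016; -0.006 0.031 0 -0.016",
)

```text
time: 20.45
tool_pos: [0.6016, -0.0406, 0.1474]
ee_rot: [-3.141, 0.0, 3.081]
wrist_force: [-0.2, -1.2, 0.6]
width: 0.0003
finger_force: 0.8
```

```bash
python3 -c "
from h import *
o=st()
snap('side','side7')
a=cv2.imread('pics/side7.png')[220:320,320:440];cv2.imwrite('pics/c7.png',cv2.resize(a,(720,600),interpolation=cv2.INTER_CUBIC))
for th in (1.35,1.4,1.45,1.5,1.55,1.6):
  q=PIV+.092*np.array([np.sin(th),-np.cos(th)])
  print(th,[(proj('side7',cw(*q,.152+l))-[320,220])*6 for l in(.002,.007)])"
```

```text
t 20.45 case [-0.0333 -0.0074  0.1474] yaw [-3.141  0.     3.081] F [-0.2 -1.2  0.6]
1.35 [array([277.8, 309. ]), array([277.2, 298.8])]
1.4 [array([272.4, 315.6]), array([271.8, 306. ])]
1.45 [array([267. , 322.8]), array([266.4, 313.2])]
1.5 [array([262.8, 330. ]), array([262.2, 320.4])]
1.55 [array([258.6, 337.8]), array([258. , 327.6])]
1.6 [array([255., 345.]), array([254.4, 335.4])]
```

View pics/c7.png

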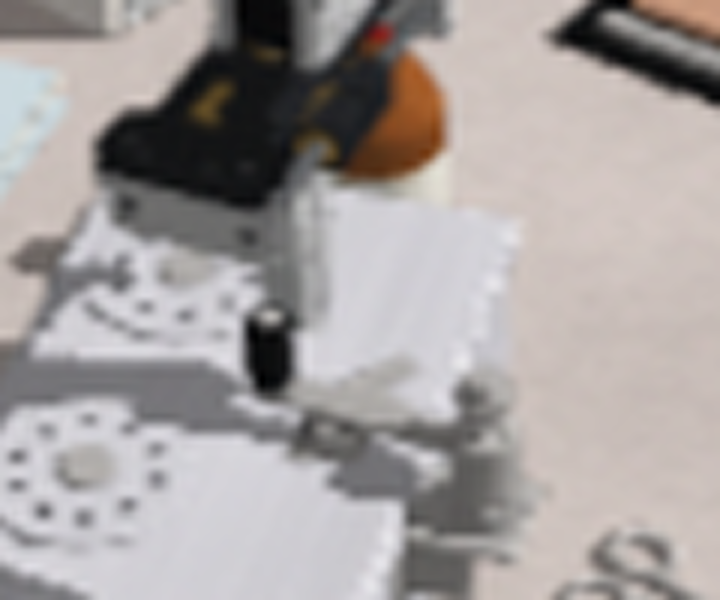

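The knob top is at crop (268,315), i.e. about 1.42 rad, still on the hump. I go on in small steps.

Call:
carry_out(
  motion="-0.001 0.004 0 -0.002; -0.001 0.008 0 -0.004; -0.002 0.012 0 -0.006; -0.003 0.016 0 -0.008; -0.004 0.02 0 -0.01; -0.004 0.02 0 -0.01; -0.004 0.02 0 -0.01; -0.004 0.02 0 -0.01",
)

```text
time: 21.3
tool_pos: [0.6025, -0.0374, 0.1474]
ee_rot: [-3.142, 0.0, 3.113]
wrist_force: [0.1, -4.2, 1.2]
width: 0.0005
finger_force: 1.8
```

Call:
carry_out(
  motion="-0.001 0.004 0 -0.002; -0.001 0.008 0 -0.004; -0.002 0.012 0 -0.006; -0.003 0.016 0 -0.008; -0.004 0.02 0 -0.01; -0.004 0.02 0 -0.01; -0.004 0.02 0 -0.01; -0.004 0.02 0 -0.01",
)

```text
time: 22.1
tool_pos: [0.6033, -0.034, 0.1474]
ee_rot: [3.141, 0.0, -3.138]
wrist_force: [1.5, -2.3, 1.6]
width: 0.0006
finger_force: 1.0
```

Call:
carry_out(
  motion="-0.001 0.004 0 -0.002; -0.001 0.008 0 -0.004; -0.002 0.012 0 -0.006; -0.003 0.016 0 -0.008; -0.003 0.016 0 -0.008; -0.003 0.016 0 -0.008; -0.003 0.016 0 -0.008; -0.003 0.016 0 -0.008",
)

```text
time: 22.9
tool_pos: [0.6037, -0.0331, 0.1474]
ee_rot: [-3.14, 0.0, -3.114]
wrist_force: [0.9, -6.0, -0.3]
width: 0.0006
finger_force: 2.9
```

```bash
python3 -c "
from h import *
o=st();p=wc(o['tool_pos'])[:2]
th=o['ee_rot'][2]%(2*np.pi)-1.67
k=p+.0225*np.array([np.cos(th),np.sin(th)]);d=k-PIV;print(k,np.hypot(*d),np.arctan2(d[0],-d[1]))
snap('side','side8')
A=[cv2.imread(f'pics/side{i}.png')[245:300,345:385].astype(int).max(2) for i in(7,8)]
# knob dark blob centroid
for a in A:
  m=a<45; v,u=np.nonzero(m); print(m.sum(),u.mean()+345,v.mean()+245,v.min()+245,v.max()+245)"
```

```text
t 22.9 case [-3.050e-02 -1.000e-04  1.474e-01] yaw [-3.14   0.    -3.114] F [ 0.9 -6.  -0.3]
[-0.02888823  0.0223439 ] 0.09143287802539536 1.4869635532919747
242 358.91322314049586 255.82231404958677 245 284
299 358.2809364548495 255.58862876254182 245 286
```

```bash
cat >> h.py <<'E'
def knob(n):
    a=cv2.imread(f'pics/{n}.png')[262:296,350:380].astype(np.uint8)
    a=cv2.resize(a,None,fx=8,fy=8,interpolation=cv2.INTER_CUBIC).max(2)
    k,l,s,c=cv2.connectedComponentsWithStats((a<70).astype(np.uint8))
    for i in range(1,k):
        if s[i,4]>1500: print(n,s[i]/8,(c[i]/8+[350,262]).round(2))
E
python3 -c "
from h import *
knob('side7');knob('side8')
for th in (1.42,1.45,1.487,1.52,1.55):
  q=PIV+.092*np.array([np.sin(th),-np.cos(th)])
  print(th,[proj('side7',cw(*q,.136+l)) for l in(.002,.007)])"
```

```text
side7 [ 11.125  10.5     8.     13.5   607.875] [364.87 279.22]
side8 [  9.625  11.75    8.     14.    632.75 ] [363.62 281.07]
1.42 [array([365.4, 278.4]), array([365.3, 276.7])]
1.45 [array([364.9, 279.1]), array([364.8, 277.5])]
1.487 [array([364.3, 280. ]), array([364.2, 278.3])]
1.52 [array([363.8, 280.8]), array([363.7, 279.2])]
1.55 [array([363.4, 281.5]), array([363.3, 279.9])]
```

```bash
cat >> h.py <<'E'
def knob2(n,th,l):
    q=PIV+.092*np.array([np.sin(th),-np.cos(th)]); u0,v0=proj(n,cw(*q,.136+l)).astype(int)
    a=cv2.imread(f'pics/{n}.png')[v0-16:v0+18,u0-15:u0+15]
    a=cv2.resize(a,None,fx=8,fy=8,interpolation=cv2.INTER_CUBIC).max(2)
    k,L,s,c=cv2.connectedComponentsWithStats((a<70).astype(np.uint8))
    i=1+np.argmax(s[1:,4]); m=c[i]/8+[u0-15,v0-16]
    # fit theta, lift
    from scipy.optimize import least_squares
    f=lambda x: proj(n,cw(*(PIV+.092*np.array([np.sin(x[0]),-np.cos(x[0])])),.136+x[1]*.01))-m
    r=least_squares(f,[th,l*100],diff_step=1e-2); print(n,s[i]/8,m.round(2),'theta',r.x[0].round(3),'lift mm',(r.x[1]*10).round(2))
E
python3 -c "
from h import *
for n,t,l in(('side0',0.03,0),('side3',.03,0),('side5',.76,0),('side6',.9,0),('side7',1.42,.007),('side8',1.487,.007)): knob2(n,t,l)"
```

```text
side0 [   0.      10.5     17.875   23.5   1251.125] [404.92 266.84] theta 0.06 lift mm 0.0
side3 [  0.      0.      9.625  11.75  686.75 ] [398.87 253.05] theta 0.06 lift mm 0.0
side5 [ 11.375  10.75    8.125  13.375 684.   ] [382.25 267.52] theta 0.789 lift mm 0.0
side6 [ 10.75   10.5     8.375  14.125 679.75 ] [377.58 269.56] theta 0.932 lift mm 0.0
side7 [ 11.125  12.5     8.     13.5   607.875] [364.87 279.22] theta 1.5 lift mm 7.0
side8 [ 10.625  11.75    8.     14.    632.75 ] [363.62 281.07] theta 1.59 lift mm 7.0
```

```bash
sed -i 's/np.round(\[(u+.5)\/.64-.5,(v+.5)\/.64-.5\],1)/np.array([(u+.5)\/.64-.5,(v+.5)\/.64-.5])/; s/r=least_squares.*;/r=least_squares(f,[th,.3],x_scale=[.1,.1]);/' h.py; python3 -c "
from h import *
for n,t,l in(('side5',.76,0),('side6',.9,0),('side7',1.42,.007),('side8',1.487,.007)): knob2(n,t,l)"
```

```text
side5 [ 11.375  10.75    8.125  13.375 684.   ] [382.25 267.52] theta 0.781 lift mm -1.45
side6 [ 10.75   10.5     8.375  14.125 679.75 ] [377.58 269.56] theta 0.925 lift mm -1.43
side7 [ 11.125  12.5     8.     13.5   607.875] [364.87 279.22] theta 1.451 lift mm 1.67
side8 [ 10.625  11.75    8.     14.    632.75 ] [363.62 281.07] theta 1.536 lift mm 2.37
```

Call:
carry_out(
  motion="0 0.002 0 0; 0 0.004 0 0; 0 0.006 0 0; 0 0.008 0 0; 0 0.01 0 0; 0 0.01 0 0; 0 0.01 0 0; 0 0.01 0 0",
)

```text
time: 23.75
tool_pos: [0.6037, -0.0329, 0.1475]
ee_rot: [-3.137, 0.0, -3.115]
wrist_force: [1.2, -7.9, 0.9]
width: 0.0004
finger_force: 4.1
```

Stop-like resistance. I back the hand off and check the lift with a clear view.

Call:
carry_out(
  motion="0 -0.03 0 0; 0 -0.1 0 0; 0 -0.25 0 0; 0 -0.4 0 0; 0 -0.4 -0.2 0; 0 -0.5 -0.4 0; 0 -0.6 -0.6 0; 0 -0.6 -0.6 0",
)

```text
time: 24.55
tool_pos: [0.6078, -0.1222, 0.2427]
ee_rot: [-3.14, 0.009, -3.115]
wrist_force: [-0.5, 0.8, 2.1]
width: 0.0005
finger_force: 0.0
```

Call:
carry_out(
  motion="0 -0.2 -0.2 0; 0 -0.4 -0.2 0; 0 -0.6 -0.2 0; 0 -0.8 -0.2 0; 0 -1 -0.2 0; 0 -1 -0.2 0; 0 -1 -0.2 0; 0 -1 -0.2 0",
)

```text
time: 25.35
tool_pos: [0.6103, -0.2689, 0.2666]
ee_rot: [3.14, -0.001, -3.112]
wrist_force: [0.1, -0.1, 0.5]
width: 0.0009
finger_force: 0.0
```

```bash
python3 -c "
from h import *
st()
snap('top','top9');snap('side','side9')
knob2('side9',1.5,.004)
a=cv2.imread('pics/top9.png')[230:330,360:480];a=cv2.resize(a,(400,333),interpolation=cv2.INTER_CUBIC)
b=cv2.imread('pics/side9.png')[230:330,320:440];b=cv2.resize(b,(400,333),interpolation=cv2.INTER_CUBIC)
cv2.imwrite('pics/c9.png',np.hstack([a,b]))"
```

```text
t 25.35 case [-0.0474 -0.2353  0.2666] yaw [ 3.140e+00 -1.000e-03 -3.112e+00] F [ 0.1 -0.1  0.5]
side9 [ 10.625  12.      7.75   13.    631.25 ] [363.5  281.22] theta 1.545 lift mm 2.62
```

View pics/c9.png

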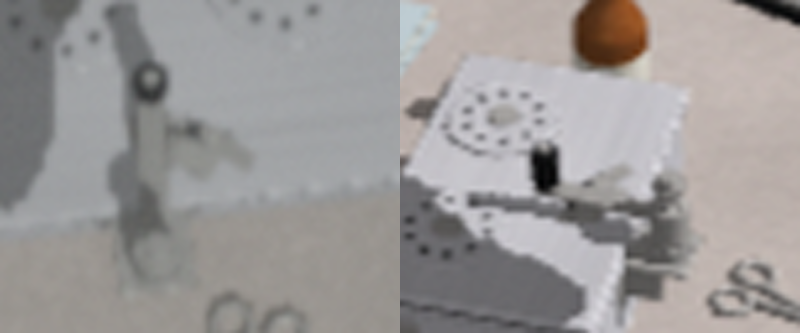

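The crop shows the lever pointing back over the lid, its knob at top crop (150,80) and side crop (545,167), post at (155,255). To find the lift, I triangulate the knob now against the parked knob.

```bash
cat > k.py <<'E'
from h import *
from scipy.optimize import least_squares
def blob(n,u0,v0,T,R):
    a=cv2.imread(f'pics/{n}.png')[v0-R:v0+R,u0-R:u0+R]
    a=cv2.resize(a,None,fx=8,fy=8,interpolation=cv2.INTER_CUBIC).max(2)
    m=(a<T).astype(np.uint8); k,L,s,c=cv2.connectedComponentsWithStats(m)
    i=min((i for i in range(1,k) if s[i,4]>1000),key=lambda i:np.hypot(*(c[i]-8*R)),default=None)
    if i is None: return print(n,T,'none')
    cn=cv2.findContours((L==i).astype(np.uint8),0,1)[0][0]; M=cv2.moments(cn)
    b=np.array(cv2.boundingRect(cn))/8
    return np.array([M['m10'],M['m01']])/M['m00']/8+[u0-R,v0-R],b
def tri(t,s,a,b):
    f=lambda x: np.r_[proj(t,x)-a,proj(s,x)-b]; r=least_squares(f,[.55,-.05,.14]); return r.x,r.fun
for T in (60,75,90):
  for t,s,pt,ps in (('top0','side0',(457,297),(410,265)),('top9','side9',(405,254),(363,281))):
    A=blob(t,*pt,T,14);B=blob(s,*ps,T,16)
    if A and B:
        x,f=tri(t,s,A[0],B[0]); print(T,t,A[0].round(2),A[1],B[0].round(2),B[1],'case',wc(x).round(4),'res',f.round(2))
E
python3 k.py
```

```text
60 top0 [455.3  299.14] [ 8.375 11.625  9.875  7.625] [405.7  266.69] [ 0.875 10.125 17.875 21.875] case [-0.114  -0.0582  0.1292] res [-0.6  -2.06  2.79  0.37]
top9 60 none
75 top0 [456.35 297.9 ] [ 7.     9.625 12.125 10.25 ] [404.84 266.54] [ 0.     8.875 19.    23.125] case [-0.1116 -0.0606  0.1272] res [-0.63 -2.15  2.91  0.39]
75 top9 [403.98 257.21] [ 9.375 12.     8.5    8.25 ] [363.51 281.2 ] [12.5    9.875  8.    13.25 ] case [-0.0288  0.0249  0.1362] res [-0.17 -0.55  0.72  0.13]
90 top0 [453.82 298.55] [ 0.     8.75  19.625 11.875] [404.76 268.11] [ 0.     8.625 19.25  23.375] case [-0.1122 -0.056   0.1262] res [-0.61 -2.06  2.78  0.37]
90 top9 [403.94 255.89] [ 8.5    8.875 10.    12.   ] [363.52 281.16] [12.375  9.5    8.25  13.875] case [-0.0273  0.0245  0.136 ] res [-0.03 -0.09  0.11  0.02]
```

```bash
cat > fit.py <<'E'
from h import *
from scipy.optimize import least_squares
def P(x,th,l): return cw(x[0]+.092*np.sin(th),x[1]-.092*np.cos(th),.136+l)
M=[('top0',(456.7,297.2),4,None),('side5',(382.25,267.52),5,None),('side6',(377.58,269.56),6,None),('top9',(404.0,255.9),7,1),('side9',(363.5,281.2),7,1)]
def f(x):
    r=[]
    for n,m,i,l in M:
        b=np.array([x[2],x[3]]) if n[0]=='s' else 0
        r+=list((proj(n,P(x,x[i],x[8]/100 if l else 0))+b-m)/.35)
    r+=[(x[0]+.119)/.004,(x[1]-.03)/.004,x[2]/1.2,x[3]/1.2,(x[5]-.77)/.05,(x[6]-.91)/.05]
    return r
r=least_squares(f,[-.12,.03,0,0,.05,.77,.91,1.5,.4]);cov=np.linalg.inv(r.jac.T@r.jac)
print(r.x.round(4),'sd',np.sqrt(np.diag(cov)).round(3),'cost',r.cost.round(2));print(np.round(r.fun,1))
E
python3 fit.py
```

```text
[-0.1195  0.0308 -0.2379  0.4963  0.0428  0.7643  0.9075  1.5014  0.1456] sd [0.001 0.001 0.424 0.3   0.01  0.014 0.014 0.01  0.151] cost 0.17
[-0.   0.  -0.   0.  -0.1 -0.1 -0.  -0.   0.2  0.  -0.1  0.2 -0.2  0.4
 -0.1 -0. ]
```

The fit gives a handle angle of 1.50 rad and a lift of about 1.5 mm (±1.5), so the lever is in the notch, and the hard stop felt at 8 N agrees. The hand is clear of everything, so I hand in.

```bash
python3 -c "
from bench import robot
print(robot.close_job())"
```

```text
the job is handed in; nothing more can be done
None
```

The job is handed in: the lid is shut on its gasket and the lever sits at about 1.50 rad, lifted roughly 1.5 mm (±1.5 mm), which reads as in the notch; the hand is clear, and no verdict was returned.

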